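Slide the amplifier chassis into the corner stop

ROBOT

A 7-joint arm with a two-finger parallel gripper is mounted at the origin on the work surface. World frame = base frame: x ahead of the robot, y to its left, z up, the work surface at z = 0. Lengths are in m, angles in rad, forces in N, time in s.
With the tool pointing down it reaches from about 0.4 to 0.85 m from the base axis. Payload 4.5 kg.
Tool frame: the origin (TCP) lies on the centre line of the jaws, within the pads' length; the fingertips stand 8 mm ahead of it and the grasp point (between the pads) lies 11 mm behind it; z points along the fingers, x is the direction in which the jaws open and shut, and the axes are right-handed (so a half turn about z gives the same grasp; the last joint's range is limited). The gripper opens to 88 mm and grips with 3 to 60 N. Pads are 18 mm wide; open, the fingers measure 123 mm over their backs; the gripper's body (75 mm by 187 mm) begins 45 mm behind the grasp point.
Start: joints at [1.27, 0.689, -0.195, 1.565, 0.157, 0.902, -0.215], TCP at [0.205, -0.59, 0.215] pointing down, gripper open.
Joint ranges: [-3.01, 3.01], [-0.46, 2.08], [-1.47, 1.51], [0.13, 2.56], [-1, 4.14], [0.04, 2.09], [-2.66, 2.66]. Speed limits (rad/s): [2.57, 2.57, 3.14, 3.14, 3.14, 3.14, 3.14].

INTERFACE

Orientations are given as a unit quaternion [x, y, z, w].
In Python, from plant import r gives the robot as it stands.
- The arm moves only by the shell command python3 -m pendant 'ROWS' [FORCE]. ROWS is JSON, a list of rows, each a list of 3 entries, a list of its own where there are three numbers: the turn, a rotation vector about the tool's x, y, z in rad, then the shift along the tool's x, y, z in m, then the opening, from 0 (shut) to 1 (fully open). In form: [[[wx, wy, wz], [tx, ty, tz], claw], ...]. A call has 1 to 10 rows; each row is the pose to reach, as a shift and turn from the pose commanded when the call began, along the tool's axes at that moment; what a row does not reach only later rows make up. A row lasts 1/10 s, in which the tool goes at most 50 mm and 8.59 degrees, less where a joint would pass 70% of its speed; a pose out of reach is approached as far as the arm can. A call with a gripper value outside its range is refused whole. The fingers move at their own pace and stop on an object; FORCE is the grip in N (left out, the last holds). Time passes only in rows, so rows that repeat a pose let the fingers close. It gives the time, the measured TCP pose, the force and the opening at its end, in the units of the state.
- r.get_state(): the state, without advancing time (a new reading comes with each control period).
- r.snapshot(name): name is "scene" or "top"; returns a dict with "image" (480x640x3 uint8, red, green, blue), "mtx" (3x3 intrinsics, pixels), "R" (3x3) and "t" (3): a world point X has camera coordinates R X + t. Camera axes: x right, y down, z forward; pixel columns grow to the right and rows downward; lengths in m; the calibration is good to about 2 mm. A picture is of the moment at which its call begins. There is no depth.
- r.finish_job(): hands the job in, once; it reports no verdict.
The state is a dict: "clock": time; "q": joint angles; "qd": joint speeds; "joint_torque": joint torques, N m; "tool_pos": TCP position; "eef_rot": TCP orientation; "contact_force": force on the tool from outside, world axes, zero at the start; "moment": the same for the moment, N m; "opening": opening from 0.0 (shut) to 1.0 (fully open).
Only numpy, scipy, OpenCV 4.12 (cv2) and the standard library are available. Lean on these libraries where they do the work, as an engineer would, in place of code of your own. Each camera call takes 0.05 s, during which the arm holds its last target. There are 200 camera calls.

TASK

Push the low aluminium amplifier chassis along the desk into the inside corner of the L-shaped wooden stop, until its long back side sits flush against the long rail and its short left side sits flush against the short rail. Only slide it, never lift or tip it, leave the small parts standing round it where they are, and finish with the hand clear of everything.

Things in the scene. Friction and masses are not known exactly. Their poses are not given: they have to be found in the camera images.
- chassis: low aluminium box with plain sides, 98 mm (own x) by 120 mm (own y) by 40 mm tall, 0.4 to 0.85 kg, loose; on top three round black tube sockets in a row near the front (to 45 mm above the desk), a dark choke and a small steel can at the back (to 64 mm). Origin at the centre of its underside; x points to its back side (away from the robot), y to its left side, z up
- chassis_back_left (a point): point on the outside of the chassis 12 mm above its underside, on the upright edge where back and left sides meet (own x +49, y +60 mm)
- chassis_back_right (a point): point on the outside of the chassis 12 mm above its underside, on the upright edge where back and right sides meet (own x +49, y -60 mm)
- chassis_front_left (a point): point on the outside of the chassis 12 mm above its underside, on the upright edge where front and left sides meet (own x -49, y +60 mm)
- stop: L of two dark wooden rails fixed to the desk, 16 mm thick, 25 mm tall; origin at the inside corner, on the desk. Long rail: 220 mm from the corner along own -y, inner face in the plane x = 0. Short rail: 120 mm from the corner along own -x, towards the robot, inner face in the plane y = 0. Pushed home, the chassis has its axes along these and its origin at x -49, y -60 mm
- socket: brass bayonet lamp socket on a dark clamp plate 70 by 50 mm, 55 mm tall, fixed to the desk to the left of the short rail; origin at the centre of its underside; not part of the job
- capacitor: dark blue capacitor can standing upright: plain cylinder 35 mm in diameter, 50 mm tall, origin at the centre of its underside; it stands in front of the free end of the short rail; loose, to be left alone
- coupler: knurled aluminium shaft coupler standing on end, 22 mm in diameter, 26 mm tall, origin at the centre of its underside; loose, to be left alone
- binding_post: bronze binding post standing upright, 22 mm in diameter at the foot, 36 mm tall, origin at the centre of its underside; loose, to be left alone
- tube: frosted glass rectifier tube standing on its black base behind the long rail, 40 mm in diameter, 96 mm tall, origin at the centre of its underside; loose, to be left alone
- dial: black control knob lying flat, 32 mm in diameter, 16 mm tall, origin at the centre of its underside; loose, to be left alone
- screwdriver: screwdriver lying on the desk behind the rails, 160 mm long, along its own x axis; loose, to be left alone
Not all that is in view belongs to the job. What is shaped like the chassis but pink or turquoise is not meant.

How it is judged:
At the end, for the whole second after the job is handed in: The chassis lies flat and at rest in the corner: both ends of its back side are within 3 mm of the long rail's inner face and both ends of its left side within 3 mm of the short rail's inner face (x of each of chassis_back_left, chassis_back_right in the frame of stop above -0.003 m and y of each of chassis_back_left, chassis_front_left in the frame of stop above -0.003 m and height (world z) of chassis below 0.004 m and angle between chassis's own z axis and vertical below 0.05 rad and linear speed of chassis below 0.01 m/s); the robot touches nothing.
It fails at once if the chassis is lifted more than 8 mm or tipped more than 0.1 rad (height (world z) of chassis above 0.008 m or angle between chassis's own z axis and vertical above 0.1 rad).
It fails at once if one of the small parts is moved more than 15 mm (distance of any of capacitor, coupler, binding_post, tube, dial, screwdriver from where it was at the start of the episode above 0.015 m).
It fails at once if one of the standing parts is tipped (angle between any of capacitor, coupler, binding_post, tube, dial's own z axis and vertical above 0.3 rad).
It also fails if it takes over 46 s, if anything falls off the work surface, if the arm or the gripper's body presses on something with over 40 N, if the wrist force passes 120 N, or if a joint passes its speed limit or range.

## Working session

There is one attempt and no reset: what is moved stays moved. The work goes in short steps, Python scripts to look and compute and a shell command to move; the robot and the scene stay as the last step left them, time stands still between calls to the robot, and variables do not carry over. Pictures are saved under pics/ and viewed, about 8 in all and at most 12, crops included, and the job is handed in when it is done.

```bash
mkdir -p pics && cat > h.py <<'E'
import numpy as np, cv2, json
from plant import r
def snap(n,f):
    s=r.snapshot(n); cv2.imwrite(f'pics/{f}.png',cv2.cvtColor(s['image'],cv2.COLOR_RGB2BGR)); np.savez(f'pics/{f}.npz',**s); return s
def ray(s,uv,z):
    uv=np.atleast_2d(uv).astype(float); d=np.c_[uv,np.ones(len(uv))]@np.linalg.inv(s['mtx']).T@s['R']
    c=-s['R'].T@s['t']; return c+d*((z-c[2])/d[:,2])[:,None]
def proj(s,X):
    p=(np.atleast_2d(X)@s['R'].T+s['t'])@s['mtx'].T; return p[:,:2]/p[:,2:]
E
python3 - <<'E'
from h import *
for n in('scene','top'):
    s=snap(n,n+'0'); print(n,-s['R'].T@s['t'],s['mtx'][0,0])
st=r.get_state(); print(st)
E
```

```text
scene [ 0.95868691 -0.53807643  0.65721781] 445.3536484791114
top [ 0.40061159 -0.02786799  1.13446861] 442.1268364001026
{'clock': 0.1, 'q': array([ 1.26981713,  0.68991229, -0.19449886,  1.56620487,  0.15729272,
        0.90252561, -0.21512661]), 'qd': array([ 0.00071192, -0.0016156 , -0.00077853, -0.0022501 , -0.00215594,
        0.0010224 ,  0.00093653]), 'joint_torque': array([-3.40699327e-03, -5.28499532e+01, -1.27095055e+00, -1.53834647e+01,
       -5.24432631e-02,  2.06857949e-03,  2.58754989e-05]), 'tool_pos': array([ 0.20509869, -0.58975357,  0.21389151]), 'eef_rot': array([ 8.15040749e-01, -5.79403044e-01, -7.12707225e-04, -4.26891637e-04]), 'contact_force': array([0.27265868, 0.58292769, 0.11810087]), 'moment': array([-0.01870863,  0.04430029, -0.01905939]), 'opening': 1.0014423882515606}
```

View pics/top0.png

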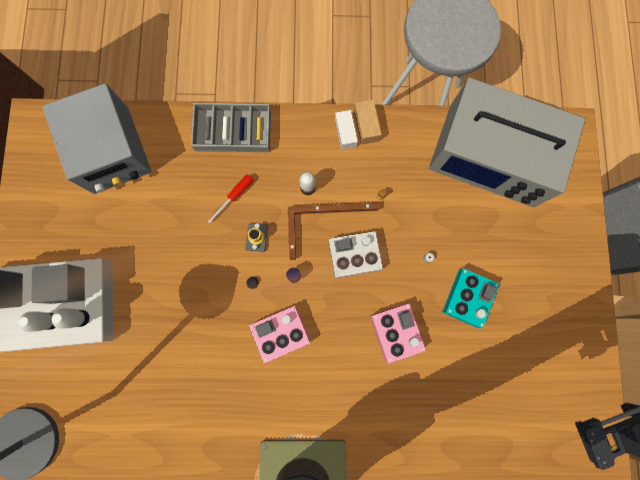

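View pics/scene0.png

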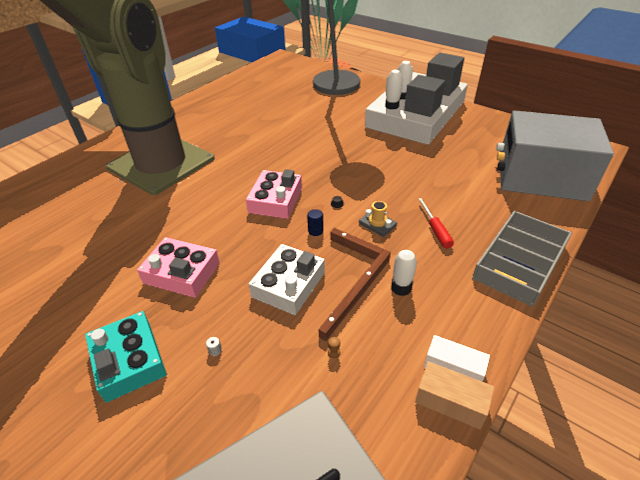

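The pictures show the candidates shaped like the chassis, with top-view pixels: grey-white box (357,254), pink boxes (280,333) and (398,333), turquoise box (472,297). The aluminium-coloured one at (357,254) fits the description, and it is also the one beside the L-stop with its corner at (292,210). Next I measure, with one enlarged crop to confirm.

```bash
cat > meas.py <<'E'
from h import *
def meas(s,poly=None,draw=None):
    im=s['image']; hsv=cv2.cvtColor(im,cv2.COLOR_RGB2HSV); H,S,V=[hsv[...,i].astype(int) for i in range(3)]
    out={}
    m=((S<45)&(V>130)).astype(np.uint8); w=np.zeros_like(m); w[200:300,270:415]=1; m=cv2.morphologyEx(m*w,cv2.MORPH_CLOSE,np.ones((9,9)))
    n,l,st,_=cv2.connectedComponentsWithStats(m); k=1+np.argmax(st[1:,4]); c=cv2.findContours((l==k).astype(np.uint8),0,1)[0][0]
    out['c']=cv2.convexHull(c)[:,0]
    return out
if __name__=='__main__':
    s=dict(np.load('pics/top0.npz'))
    im=s['image']; c=meas(s)['c']; 
    P=ray(s,c,0.040)[:,:2].astype(np.float32)
    print('chassis minrect',cv2.minAreaRect(P))
    hsv=cv2.cvtColor(im,cv2.COLOR_RGB2HSV).astype(int)
    for p in [(340,209),(292,235),(320,225),(294,274),(252,282),(430,257),(383,194)]: print(p,hsv[p[1],p[0]])
    x0,y0=230,165; big=cv2.resize(im[y0:y0+135,x0:x0+215],None,fx=3.7,fy=3.7,interpolation=cv2.INTER_CUBIC)
    q=cv2.boxPoints(cv2.minAreaRect(P)); uv=proj(s,np.c_[q,np.full(4,.04)])
    cv2.polylines(big,[((uv-[x0,y0]+.5)*3.7).astype(np.int32)],True,(255,0,0),1)
    cv2.imwrite('pics/crop1.png',big[...,::-1])
E
python3 meas.py
```

```text
chassis minrect ((0.5525709390640259, -0.12434890121221542), (0.09877607226371765, 0.12017298489809036), 10.058540344238281)
(340, 209) [ 13 177 131]
(292, 235) [ 11 165 141]
(320, 225) [ 15 169 192]
(294, 274) [149  64  80]
(252, 282) [ 5 49 62]
(430, 257) [115  32  48]
(383, 194) [ 17 186 162]
```

View pics/crop1.png

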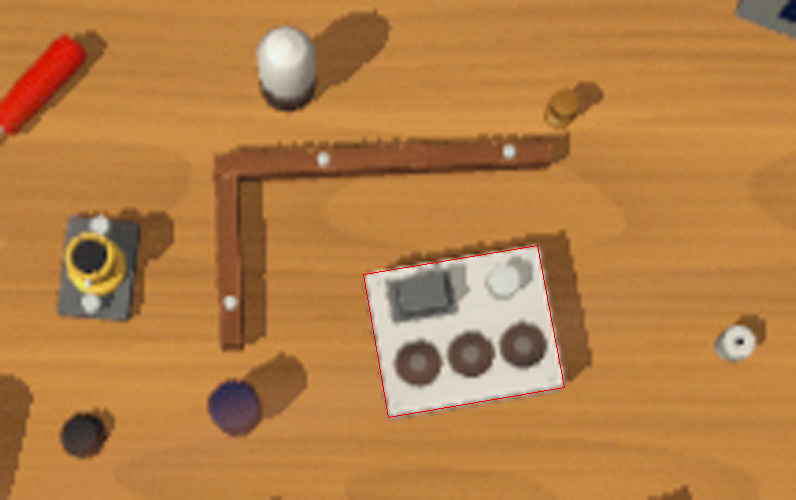

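The crop confirms it: the red rectangle lies on the plain aluminium chassis, with three sockets at the front and the choke and can at the back. It measures 98.8 x 120.2 mm, with yaw about +10°. The coloured boxes are not meant. Next I fit lines to the clean (unshadowed) rail edges.

```bash
cat > rail.py <<'E'
from h import *
def stop(s):
    g=cv2.GaussianBlur(s['image'][...,:2].astype(float).sum(2),(3,3),0)
    def edge(prof,o):
        d=np.abs(np.diff(prof)); k=int(np.argmax(d)); a=d[max(k-1,0):k+2]; return o+.5+max(k-1,0)+(a*np.arange(len(a))).sum()/a.sum()
    A=np.array([(u,edge(g[209:220,u],209)) for u in range(302,376)])
    B=np.array([(edge(g[v,283:294],283),v) for v in range(214,254)])
    L=ray(s,A,0)[:,:2]; S=ray(s,B,.025)[:,:2]
    def fit(P):
        f=cv2.fitLine(P.astype(np.float32),cv2.DIST_HUBER,0,.001,.001).ravel(); return f[2:],f[:2]
    pl,dl=fit(L); ps,ds=fit(S)
    if dl[1]<0: dl=-dl          # long rail: own +y
    if ds[0]<0: ds=-ds          # short rail: own +x
    yl=np.degrees(np.arctan2(-dl[0],dl[1])); ys=np.degrees(np.arctan2(ds[1],ds[0]))
    ps=ps-.016*np.array([-ds[1],ds[0]])
    t=np.linalg.solve(np.c_[dl,-ds],ps-pl); return pl+t[0]*dl,yl,ys
if __name__=='__main__':
    s=dict(np.load('pics/top0.npz')); C,yl,ys=stop(s); print('corner',C,'yaw long',yl,'short',ys)
    y=np.radians(yl); R=np.array([[np.cos(y),-np.sin(y)],[np.sin(y),np.cos(y)]])
    f=lambda p:(R.T@(np.array(p)-C)).round(4)
    print('chassis in stop',f([.5526,-.1243]),'target world',C+R@[-.049,-.06])
    for n,uv,z in [('cap',(293.5,275),.05),('coupler',(429.5,257.5),.026),('post',(383,194),.03)]:
        p=ray(s,uv,z)[0,:2]; print(n,p.round(4),f(p))
    c=np.radians(10.06); Rc=np.array([[np.cos(c),-np.sin(c)],[np.sin(c),np.cos(c)]])
    for q in [(-.049,.06),(-.049,-.06),(.049,.06),(.049,-.06)]: w=Rc@q+[.5526,-.1243]; print(q,w.round(4),f(w))
E
python3 rail.py
```

```text
corner [0.66275764 0.03096618] yaw long 3.1131907 short 2.821096
chassis in stop [-0.1184 -0.1491] target world [ 0.61708847 -0.0316064 ]
cap [0.4978 0.0275] [-0.1649  0.0055]
coupler [ 0.5469 -0.3157] [-0.1345 -0.3399]
post [ 0.7111 -0.1992] [ 0.0358 -0.2324]
(-0.049, 0.06) [ 0.4939 -0.0738] [-0.1743 -0.0954]
(-0.049, -0.06) [ 0.5148 -0.1919] [-0.1598 -0.2145]
(0.049, 0.06) [ 0.5904 -0.0567] [-0.077  -0.0836]
(0.049, -0.06) [ 0.6113 -0.1748] [-0.0625 -0.2027]
```

```bash
python3 -m pendant '[[[0,0,0.283],[-0.345,-0.391,0],0.6],[[0,0,0.283],[-0.345,-0.391,0],0.6],[[0,0,0.283],[-0.345,-0.391,0],0.6],[[0,0,0.283],[-0.345,-0.391,0],0.6],[[0,0,0.283],[-0.345,-0.391,0],0.6],[[0,0,0.283],[-0.345,-0.391,0],0.6],[[0,0,0.283],[-0.345,-0.391,0],0.6],[[0,0,0.283],[-0.345,-0.391,0],0.6],[[0,0,0.283],[-0.345,-0.391,0],0.6],[[0,0,0.283],[-0.345,-0.391,0],0.6]]'
cat > where.py <<'E'
from h import *
from rail import stop
from scipy.spatial.transform import Rotation as Ro
C=np.array([.6628,.0310]); y=np.radians(3.0); R=np.array([[np.cos(y),-np.sin(y)],[np.sin(y),np.cos(y)]])
st=r.get_state(); p=st['tool_pos']; M=Ro.from_quat(st['eef_rot']).as_matrix()
print('t',st['clock'],'tcp',p.round(4),'in stop',(R.T@(p[:2]-C)).round(4),'toolx yaw in stop',np.degrees(np.arctan2(M[1,0],M[0,0])).round(2)-3,'tilt z',M[:,2].round(3),'F',st['contact_force'].round(1),'q',st['q'].round(2),'op',round(st['opening'],2))
E
python3 where.py
```

```text
clock: 1.1
tool_pos: [0.4513, -0.1528, 0.2145]
eef_rot: [0.725, -0.689, -0.0, 0.0]
contact_force: [1.0, -0.7, -0.0]
opening: 0.596
t 1.1 tcp [ 0.4513 -0.1528  0.2145] in stop [-0.2208 -0.1725] toolx yaw in stop -90.04 tilt z [-0. -0. -1.] F [ 1.  -0.7 -0. ] q [ 0.27  0.5  -0.06  2.    0.05  0.64 -1.34] op 0.6
```

```bash
python3 -m pendant '[[[0,0,0],[-0.012,0,0.05],0.6],[[0,0,0],[-0.012,0,0.1],0.6],[[0,0,0],[-0.012,0,0.15],0.6],[[0,0,0],[-0.012,0,0.18],0.6],[[0,0,0],[-0.012,0,0.195],0.6],[[0,0,0],[-0.012,0,0.195],0.6],[[0,0,0],[-0.012,0,0.195],0.6]]'; python3 where.py
```

```text
clock: 1.8
tool_pos: [0.4502, -0.1427, 0.0197]
eef_rot: [0.725, -0.689, -0.0, 0.0]
contact_force: [0.2, 0.6, -0.3]
opening: 0.599
t 1.8 tcp [ 0.4502 -0.1427  0.0197] in stop [-0.2214 -0.1623] toolx yaw in stop -90.03 tilt z [-0. -0. -1.] F [ 0.2  0.6 -0.3] q [ 0.22  0.86 -0.01  2.16  0.09  0.12 -1.4 ] op 0.6
```

```bash
python3 -m pendant '[[[0,0,0],[0,-0.012,0],0.6],[[0,0,0],[0,-0.024,0],0.6],[[0,0,0],[0,-0.034,0],0.6],[[0,0,0],[0,-0.042,0],0.6],[[0,0,0],[0,-0.049,0],0.6],[[0,0,0],[0,-0.056,0],0.6],[[0,0,0],[0,-0.063,0],0.6],[[0,0,0],[0,-0.070,0],0.6],[[0,0,0],[0,-0.077,0],0.6],[[0,0,0],[0,-0.084,0],0.6]]'; python3 where.py; python3 - <<'E'
from h import *
s=snap('top','top1'); cv2.imwrite('pics/crop2.png',cv2.resize(s['image'][165:300,230:445],None,fx=3.7,fy=3.7,interpolation=cv2.INTER_CUBIC)[...,::-1])
E
```

```text
clock: 2.8
tool_pos: [0.5257, -0.1387, 0.0199]
eef_rot: [0.725, -0.689, -0.006, 0.006]
contact_force: [-11.9, 0.3, 17.8]
opening: 0.6
t 2.8 tcp [ 0.5257 -0.1387  0.0199] in stop [-0.1458 -0.1623] toolx yaw in stop -90.09 tilt z [-0.016  0.    -1.   ] F [-11.9   0.3  17.8] q [ 0.19  0.9  -0.03  1.93  0.07  0.33 -1.42] op 0.6
```

View pics/crop2.png

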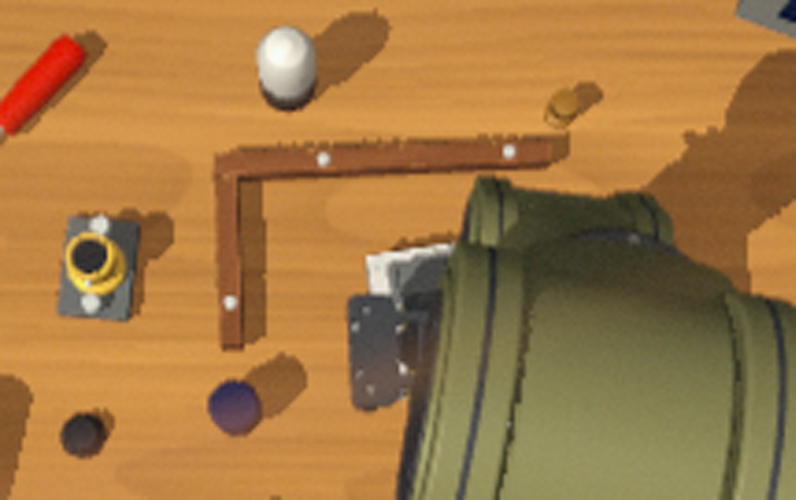

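The top view shows the chassis back-left corner at crop (367,255), so it has moved about 13 mm. The arm hides the rest. The wrist reads 18 N upward, which I did not expect, so I check from the side.

```bash
python3 - <<'E'
from h import *
s=snap('scene','scene1'); st=r.get_state(); print(st['contact_force'],st['moment'],st['tool_pos'])
cv2.imwrite('pics/crop3.png',cv2.resize(s['image'][170:350,210:430],None,fx=3.3,fy=3.3,interpolation=cv2.INTER_CUBIC)[...,::-1])
E
```

```text
[-9.33279318  0.91940898 14.1906152 ] [0.27386642 1.94448448 0.15310159] [ 0.52843499 -0.13861454  0.01997129]
```

View pics/crop3.png

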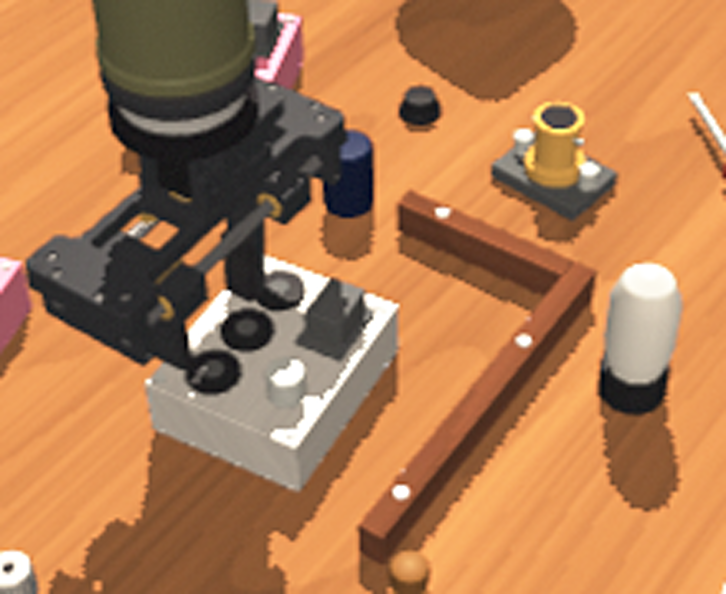

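```bash
python3 - <<'E'
from h import *
s=dict(np.load('pics/scene1.npz')); C=np.array([.6628,.0310]); y=np.radians(3.0); R=np.array([[np.cos(y),-np.sin(y)],[np.sin(y),np.cos(y)]])
cr=np.array([(398,306),(301,444),(150,382),(268,257)],float)/3.3+[210,170]
W=ray(s,cr,.04)[:,:2]; print('BL BR FR FL in stop',((W-C)@R).round(4))
p0=dict(np.load('pics/scene0.npz'))
# same corners predicted at start for bias
c=np.radians(10.06); Rc=np.array([[np.cos(c),-np.sin(c)],[np.sin(c),np.cos(c)]])
q=np.array([(.049,.06),(.049,-.06),(-.049,-.06),(-.049,.06)])@Rc.T+[.5526,-.1243]; print(((q-C)@R).round(4))
# fingers: TCP +-(gap/2..+17) along stop y
tc=np.array([-.1433,-.1623])
for dy in (-.035,.035):
  for dx in (-.009,.009):
    w=C+R@(tc+[dx,dy]); print(dx,dy,[((proj(s,[*w,z])[0]-[210,170])*3.3).round() for z in (.012,.04,.075)])
E
```

```text
BL BR FR FL in stop [[-0.0617 -0.0868]
 [-0.0489 -0.2007]
 [-0.145  -0.2116]
 [-0.15   -0.0955]]
[[-0.0769 -0.0838]
 [-0.0622 -0.2028]
 [-0.1594 -0.2149]
 [-0.1742 -0.0958]]
-0.009 -0.035 [array([162., 393.]), array([156., 361.]), array([149., 318.])]
0.009 -0.035 [array([186., 406.]), array([181., 374.]), array([174., 331.])]
-0.009 0.035 [array([236., 319.]), array([233., 287.]), array([228., 244.])]
0.009 0.035 [array([260., 331.]), array([257., 299.]), array([253., 256.])]
```

Vision disagrees with the state. The chassis front edge is at stop x ≈ -0.148 but the fingers are at -0.143, and they end on the top plate against the sockets. So the tips seem to be about 28 mm higher than the state implies. I raise and back off, then check the tip height from a picture.

```bash
python3 -m pendant '[[[0,0,0],[0,0,-0.02],0.6],[[0,0,0],[0,0,-0.05],0.6],[[0,0,0],[0,0.03,-0.05],0.6],[[0,0,0],[0,0.07,-0.05],0.6],[[0,0,0],[0,0.085,-0.05],0.6],[[0,0,0],[0,0.085,-0.05],0.6],[[0,0,0],[0,0.085,-0.05],0.6]]'; python3 where.py; python3 - <<'E'
from h import *
t=snap('top','top2')
s=snap('scene','scene2'); st=r.get_state(); im=s['image'].copy(); p=st['tool_pos']; print(p)
cv2.imwrite('pics/crop4.png',cv2.resize(im[150:350,190:430],None,fx=3.3,fy=3,interpolation=cv2.INTER_CUBIC)[...,::-1])
y=np.radians(3); 
for dy in (-.044,-.027,.027,.044):
  print(dy,[((proj(s,[p[0]-dy*np.sin(y),p[1]+dy*np.cos(y),p[2]-.008+d])[0]-[190,150])*[3.3,3]).round() for d in (0,.028)])
E
```

```text
clock: 3.6
tool_pos: [0.4508, -0.1428, 0.0697]
eef_rot: [0.725, -0.689, 0.001, -0.001]
contact_force: [0.1, 0.2, -0.2]
opening: 0.601
t 3.6 tcp [ 0.4508 -0.1428  0.0697] in stop [-0.2208 -0.1624] toolx yaw in stop -90.02 tilt z [ 0.002 -0.    -1.   ] F [ 0.1  0.2 -0.2] q [ 0.23  0.76 -0.03  2.14  0.08  0.24 -1.39] op 0.6
[ 0.45141442 -0.1426281   0.06959763]
-0.044 [array([116., 329.]), array([108., 297.])]
-0.027 [array([137., 313.]), array([129., 281.])]
0.027 [array([198., 265.]), array([192., 233.])]
0.044 [array([216., 250.]), array([211., 218.])]
```

View pics/crop4.png

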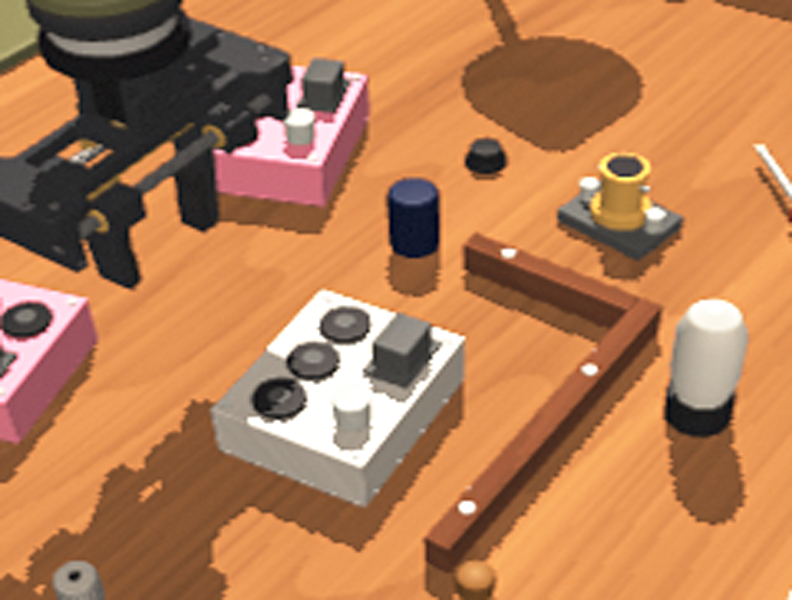

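The fingertips appear at crop (195,227) and (125,283). That matches the state only if they really stand about 28 mm higher (predicted (201,225) and (118,289), against (207,257) and (126,321) from the state). The chassis is flat and the small parts are untouched. I descend in guarded steps.

```bash
python3 -m pendant '[[[0,0,0],[0,0,0.03],0.6],[[0,0,0],[0,0,0.05],0.6],[[0,0,0],[0,0,0.056],0.6],[[0,0,0],[0,0,0.060],0.6],[[0,0,0],[0,0,0.060],0.6]]'; python3 -m pendant '[[[0,0,0],[0,0,0.004],0.6],[[0,0,0],[0,0,0.004],0.6]]';  python3 -m pendant '[[[0,0,0],[0,0,0.004],0.6],[[0,0,0],[0,0,0.004],0.6]]'; python3 where.py
```

```text
clock: 4.2
tool_pos: [0.4498, -0.1427, 0.0096]
eef_rot: [0.725, -0.688, 0.0, -0.0]
contact_force: [0.4, 0.8, 0.5]
opening: 0.598
clock: 4.4
tool_pos: [0.4495, -0.1428, 0.0059]
eef_rot: [0.725, -0.689, 0.0, -0.0]
contact_force: [-0.2, -0.2, -0.5]
opening: 0.599
clock: 4.6
tool_pos: [0.4492, -0.1428, 0.0015]
eef_rot: [0.725, -0.689, 0.0, -0.0]
contact_force: [-0.1, -0.7, -0.4]
opening: 0.601
t 4.6 tcp [ 0.4492 -0.1428  0.0015] in stop [-0.2224 -0.1623] toolx yaw in stop -90.03 tilt z [ 0. -0. -1.] F [-0.1 -0.7 -0.4] q [ 0.22  0.9  -0.01  2.16  0.09  0.08 -1.4 ] op 0.6
```

```bash
python3 -m pendant '[[[0,0,0],[0,-0.015,0],0.6],[[0,0,0],[0,-0.030,0],0.6],[[0,0,0],[0,-0.03,0.006],0.6],[[0,0,0],[0,-0.03,0.010],0.6],[[0,0,0],[0,-0.03,0.010],0.6]]'; python3 -m pendant '[[[0,0,0],[0,0,0.004],0.6],[[0,0,0],[0,0,0.006],0.6],[[0,0,0],[0,0,0.006],0.6]]'; python3 where.py
```

```text
clock: 5.1
tool_pos: [0.4772, -0.1411, -0.0092]
eef_rot: [0.725, -0.689, -0.001, 0.001]
contact_force: [-0.4, 0.5, 0.0]
opening: 0.603
clock: 5.4
tool_pos: [0.4786, -0.1412, -0.0147]
eef_rot: [0.725, -0.689, -0.0, 0.0]
contact_force: [0.2, -0.7, 0.5]
opening: 0.6
t 5.4 tcp [ 0.4786 -0.1412 -0.0147] in stop [-0.1929 -0.1623] toolx yaw in stop -90.04 tilt z [-0.001  0.    -1.   ] F [ 0.2 -0.7  0.5] q [ 0.2   0.94 -0.01  2.08  0.09  0.12 -1.41] op 0.6
```

```bash
python3 -m pendant '[[[0,0,0],[0,-0.010,0],0.6],[[0,0,0],[0,-0.020,0],0.6],[[0,0,0],[0,-0.026,0],0.6],[[0,0,0],[0,-0.032,0],0.6],[[0,0,0],[0,-0.038,0],0.6],[[0,0,0],[0,-0.044,0],0.6]]'; python3 where.py;python3 - <<'E'
from h import *
t=snap('top','top3')
s=snap('scene','scene3'); im=s['image']
cv2.imwrite('pics/crop5.png',cv2.resize(im[150:350,190:430],None,fx=3.3,fy=3,interpolation=cv2.INTER_CUBIC)[...,::-1])
E
```

```text
clock: 6.0
tool_pos: [0.5225, -0.1385, -0.0145]
eef_rot: [0.725, -0.688, -0.001, 0.001]
contact_force: [-3.5, 1.3, 0.2]
opening: 0.599
t 6.0 tcp [ 0.5225 -0.1385 -0.0145] in stop [-0.149  -0.1619] toolx yaw in stop -90.01 tilt z [-0.002  0.    -1.   ] F [-3.5  1.3  0.2] q [ 0.19  0.96 -0.02  1.95  0.08  0.23 -1.42] op 0.6
```

View pics/crop5.png

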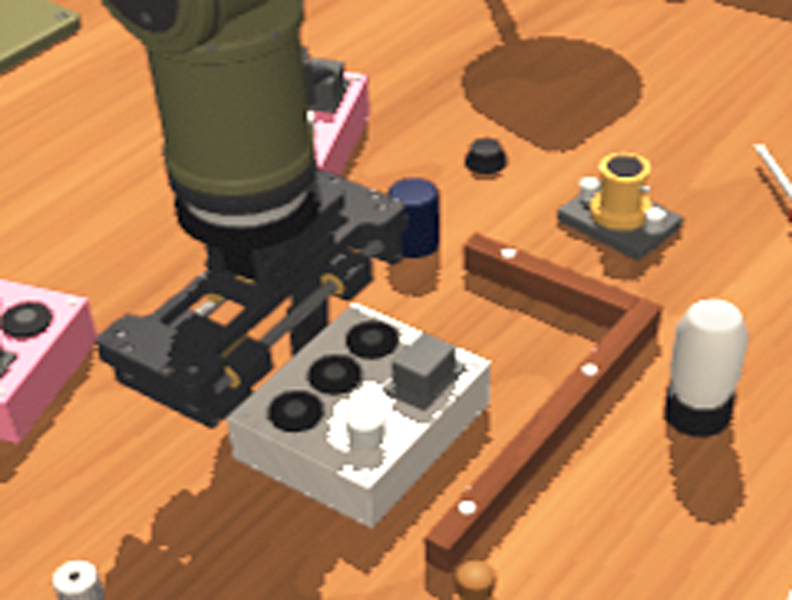

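Now the fingers stand in front of the chassis and push it cleanly with 3.5 N. The chassis back edge at (490,365)–(373,488) runs nearly parallel to the long rail. I continue to the rail.

```bash
python3 -m pendant '[[[0,0,0],[0,-0.007,0],0.6],[[0,0,0],[0,-0.014,0],0.6],[[0,0,0],[0,-0.021,0],0.6],[[0,0,0],[0,-0.028,0],0.6],[[0,0,0],[0,-0.033,0],0.6],[[0,0,0],[0,-0.033,0],0.6]]'; python3 where.py; python3 -m pendant '[[[0,0,0],[0,-0.002,0],0.6],[[0,0,0],[0,-0.004,0],0.6]]';python3 -m pendant '[[[0,0,0],[0,-0.001,0],0.6],[[0,0,0],[0,-0.002,0],0.6]]'; python3 where.py
```

```text
clock: 6.7
tool_pos: [0.5582, -0.1372, -0.0143]
eef_rot: [0.725, -0.688, 0.001, -0.001]
contact_force: [-0.4, -0.4, -0.6]
opening: 0.601
t 6.7 tcp [ 0.5582 -0.1372 -0.0143] in stop [-0.1133 -0.1625] toolx yaw in stop -90.02 tilt z [ 0.003 -0.    -1.   ] F [-0.4 -0.4 -0.6] q [ 0.18  0.97 -0.03  1.86  0.07  0.31 -1.42] op 0.6
clock: 6.9
tool_pos: [0.5584, -0.1371, -0.0143]
eef_rot: [0.725, -0.689, -0.001, 0.001]
contact_force: [-5.6, 0.3, 3.7]
opening: 0.6
clock: 7.1
tool_pos: [0.5604, -0.137, -0.0143]
eef_rot: [0.725, -0.689, -0.001, 0.001]
contact_force: [-5.2, -0.7, 3.1]
opening: 0.602
t 7.1 tcp [ 0.5604 -0.137  -0.0143] in stop [-0.111  -0.1625] toolx yaw in stop -90.05 tilt z [-0.003 -0.    -1.   ] F [-5.2 -0.7  3.1] q [ 0.17  0.97 -0.03  1.84  0.07  0.33 -1.42] op 0.6
```

```bash
for i in 1 2; do :; done; python3 -m pendant '[[[0,0,0],[0,-0.001,0],0.6],[[0,0,0],[0,-0.002,0],0.6]]'; python3 -m pendant '[[[0,0,0],[0,-0.001,0],0.6],[[0,0,0],[0,-0.002,0],0.6]]'; python3 where.py
```

```text
clock: 7.3
tool_pos: [0.5612, -0.137, -0.0144]
eef_rot: [0.725, -0.689, -0.002, 0.002]
contact_force: [-7.2, -0.0, 5.7]
opening: 0.598
clock: 7.5
tool_pos: [0.561, -0.137, -0.0145]
eef_rot: [0.725, -0.689, -0.003, 0.003]
contact_force: [-11.3, 0.1, 8.8]
opening: 0.602
t 7.5 tcp [ 0.561  -0.137  -0.0145] in stop [-0.1105 -0.1624] toolx yaw in stop -90.06 tilt z [-0.009  0.    -1.   ] F [-11.3   0.1   8.8] q [ 0.17  0.98 -0.03  1.83  0.07  0.34 -1.42] op 0.6
```

```bash
python3 -m pendant '[[[0,0,0],[0,0.02,0],0.6],[[0,0,0],[0,0.03,-0.01],0.6],[[0,0,0],[0,0.03,-0.055],0.6],[[0,0,0],[0,0.03,-0.09],0.6]]'; python3 -m pendant '[[[0,0,0.15],[0.04,-0.03,0],0.4],[[0,0,0.3],[0.08,-0.06,0],0.4],[[0,0,0.45],[0.104,-0.08,0],0.4],[[0,0,0.6],[0.104,-0.086,0],0.4],[[0,0,0.75],[0.104,-0.086,0],0.4],[[0,0,0.9],[0.104,-0.086,0],0.4],[[0,0,1.05],[0.104,-0.086,0],0.4],[[0,0,1.2],[0.104,-0.086,0],0.4],[[0,0,1.35],[0.104,-0.086,0],0.4],[[0,0,1.5],[0.104,-0.086,0],0.4]]'; python3 where.py;python3 - <<'E'
from h import *
t=snap('top','top4')
s=snap('scene','scene4'); im=s['image']
a=cv2.resize(im[190:350,250:430],(400,356),interpolation=cv2.INTER_CUBIC); b=cv2.resize(t['image'][165:300,270:445],(400,309),interpolation=cv2.INTER_CUBIC)
o=np.zeros((356,800,3),np.uint8); o[:,:400]=a; o[:309,400:]=b
cv2.imwrite('pics/crop6.png',o[...,::-1])
E
```

```text
clock: 7.9
tool_pos: [0.5369, -0.1383, 0.0776]
eef_rot: [0.725, -0.689, 0.001, -0.001]
contact_force: [1.2, 0.0, 0.3]
opening: 0.598
clock: 8.9
tool_pos: [0.6287, -0.2374, 0.0767]
eef_rot: [-0.059, 0.998, -0.0, 0.002]
contact_force: [-0.2, 0.5, -0.2]
opening: 0.4
t 8.9 tcp [ 0.6287 -0.2374  0.0767] in stop [-0.0481 -0.2663] toolx yaw in stop -176.29 tilt z [ 0.003 -0.    -1.   ] F [-0.2  0.5 -0.2] q [ 0.12  0.95  0.35  1.53 -0.43  0.73 -2.37] op 0.4
```

View pics/crop6.png

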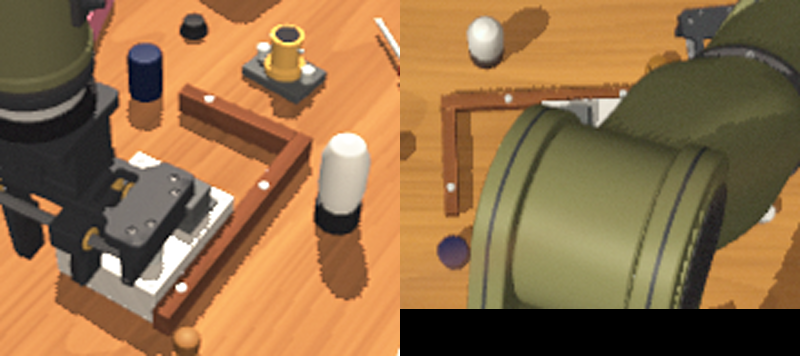

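The chassis back edge sits against the long rail (left view, (232,195)–(155,312)) and everything else stands where it was. The hand is to the right of the chassis. I square it and descend.

```bash
python3 -m pendant '[[[0,0,0.063],[0.007,0,0],0.4],[[0,0,0.063],[0.007,0,0.03],0.4],[[0,0,0.063],[0.007,0,0.06],0.4],[[0,0,0.063],[0.007,0,0.075],0.4],[[0,0,0.063],[0.007,0,0.083],0.4],[[0,0,0.063],[0.007,0,0.09],0.4],[[0,0,0.063],[0.007,0,0.09],0.4]]'; python3 where.py; python3 - <<'E'
from h import *
s=dict(np.load('pics/scene4.npz')); C=np.array([.6628,.0310]); y=np.radians(3.0); R=np.array([[np.cos(y),-np.sin(y)],[np.sin(y),np.cos(y)]])
cr=np.array([(232,195),(152,314),(62,270)],float)/2.2233+[250,190]
W=ray(s,cr[:2],.04)[:,:2]; print('BL BR in stop',((W-C)@R).round(4))
E
```

```text
clock: 9.7
tool_pos: [0.6206, -0.2386, -0.0143]
eef_rot: [-0.03, 1.0, -0.0, 0.0]
contact_force: [-0.1, 0.2, 0.2]
opening: 0.401
t 9.7 tcp [ 0.6206 -0.2386 -0.0143] in stop [-0.0563 -0.267 ] toolx yaw in stop -179.54 tilt z [ 0. -0. -1.] F [-0.1  0.2  0.2] q [ 0.15  1.07  0.3   1.57 -0.49  0.58 -2.37] op 0.4
BL BR in stop [[-0.0036 -0.0949]
 [ 0.0083 -0.2307]]
```

```bash
python3 -m pendant '[[[0,0,0.008],[0,0.012,0],0.4],[[0,0,0.008],[0,0.024,0],0.4],[[0,0,0.008],[0,0.034,0],0.4],[[0,0,0.008],[0,0.041,0],0.4],[[0,0,0.008],[0,0.048,0],0.4],[[0,0,0.008],[0,0.055,0],0.4],[[0,0,0.008],[0,0.062,0],0.4],[[0,0,0.008],[0,0.069,0],0.4],[[0,0,0.008],[0,0.076,0],0.4]]'; python3 where.py; python3 -m pendant '[[[0,0,0],[0,0.007,0],0.4],[[0,0,0],[0,0.014,0],0.4],[[0,0,0],[0,0.021,0],0.4],[[0,0,0],[0,0.028,0],0.4],[[0,0,0],[0,0.035,0],0.4],[[0,0,0],[0,0.040,0],0.4]]'; python3 where.py
```

```text
clock: 10.6
tool_pos: [0.6162, -0.1633, -0.0139]
eef_rot: [-0.025, 1.0, -0.001, 0.001]
contact_force: [0.0, -5.1, 3.0]
opening: 0.401
t 10.6 tcp [ 0.6162 -0.1633 -0.0139] in stop [-0.0567 -0.1916] toolx yaw in stop -180.08 tilt z [ 0.001 -0.002 -1.   ] F [ 0.  -5.1  3. ] q [ 0.03  1.04  0.29  1.66 -0.53  0.51 -2.44] op 0.4
clock: 11.2
tool_pos: [0.614, -0.1225, -0.0141]
eef_rot: [-0.026, 1.0, -0.0, 0.0]
contact_force: [0.8, -6.1, 3.5]
opening: 0.4
t 11.2 tcp [ 0.614  -0.1225 -0.0141] in stop [-0.0567 -0.1508] toolx yaw in stop -180.05 tilt z [ 0.001 -0.001 -1.   ] F [ 0.8 -6.1  3.5] q [-0.03  1.04  0.29  1.7  -0.55  0.49 -2.47] op 0.4
```

```bash
python3 -m pendant '[[[0,0,0],[0,0.005,0],0.4],[[0,0,0],[0,0.010,0],0.4],[[0,0,0],[0,0.013,0],0.4]]'; for i in 1; do python3 -m pendant '[[[0,0,0],[0,0.0015,0],0.4],[[0,0,0],[0,0.003,0],0.4]]'; done; python3 where.py; python3 -m pendant '[[[0,0,0],[0,0.001,0],0.4],[[0,0,0],[0,0.002,0],0.4]]'; python3 where.py
```

```text
clock: 11.5
tool_pos: [0.6132, -0.1095, -0.0142]
eef_rot: [-0.026, 1.0, -0.0, 0.0]
contact_force: [1.0, -5.7, 3.3]
opening: 0.399
clock: 11.7
tool_pos: [0.613, -0.1071, -0.0143]
eef_rot: [-0.026, 1.0, -0.0, 0.0]
contact_force: [0.0, -5.4, 5.2]
opening: 0.392
t 11.7 tcp [ 0.613  -0.1071 -0.0143] in stop [-0.057  -0.1353] toolx yaw in stop -180.06 tilt z [ 0.    -0.001 -1.   ] F [ 0.  -5.4  5.2] q [-0.06  1.03  0.29  1.71 -0.56  0.48 -2.49] op 0.39
clock: 11.9
tool_pos: [0.6129, -0.1053, -0.0143]
eef_rot: [-0.026, 1.0, -0.0, 0.0]
contact_force: [-0.1, -5.2, 3.4]
opening: 0.4
t 11.9 tcp [ 0.6129 -0.1053 -0.0143] in stop [-0.057  -0.1335] toolx yaw in stop -180.07 tilt z [ 0.    -0.001 -1.   ] F [-0.1 -5.2  3.4] q [-0.06  1.03  0.29  1.71 -0.56  0.48 -2.49] op 0.4
```

```bash
python3 -m pendant '[[[0,0,0],[0,0.001,0],0.4],[[0,0,0],[0,0.002,0],0.4]]';python3 -m pendant '[[[0,0,0],[0,0.001,0],0.4],[[0,0,0],[0,0.002,0],0.4]]'; python3 where.py
```

```text
clock: 12.1
tool_pos: [0.6128, -0.1033, -0.0143]
eef_rot: [-0.025, 1.0, -0.0, 0.0]
contact_force: [-0.4, -5.4, 2.9]
opening: 0.405
clock: 12.3
tool_pos: [0.6128, -0.1024, -0.0142]
eef_rot: [-0.025, 1.0, -0.001, 0.0]
contact_force: [0.8, -7.9, 1.9]
opening: 0.403
t 12.3 tcp [ 0.6128 -0.1024 -0.0142] in stop [-0.0569 -0.1306] toolx yaw in stop -180.09 tilt z [ 0.001 -0.002 -1.   ] F [ 0.8 -7.9  1.9] q [-0.07  1.03  0.29  1.72 -0.56  0.48 -2.5 ] op 0.4
```

```bash
python3 -m pendant '[[[0,0,0],[0,0.001,0],0.4],[[0,0,0],[0,0.002,0],0.4],[[0,0,0],[0,0.002,0],0.4]]';python3 -m pendant '[[[0,0,0],[0,0.001,0],0.4],[[0,0,0],[0,0.002,0],0.4],[[0,0,0],[0,0.002,0],0.4]]'; python3 where.py
```

```text
clock: 12.6
tool_pos: [0.6128, -0.1025, -0.0142]
eef_rot: [-0.025, 1.0, -0.003, 0.001]
contact_force: [2.5, -9.8, 2.2]
opening: 0.401
clock: 12.9
tool_pos: [0.613, -0.1026, -0.0142]
eef_rot: [-0.025, 1.0, -0.004, 0.001]
contact_force: [1.6, -13.0, 0.4]
opening: 0.397
t 12.9 tcp [ 0.613  -0.1026 -0.0142] in stop [-0.0568 -0.1308] toolx yaw in stop -180.16 tilt z [ 0.002 -0.008 -1.   ] F [  1.6 -13.    0.4] q [-0.07  1.03  0.3   1.72 -0.56  0.47 -2.5 ] op 0.4
```

The hand stalled at stop y -0.131 while the force rose to 13 N, so the chassis is against the short rail. I retreat and look.

```bash
python3 -m pendant '[[[0,0,0],[0,-0.015,0],0.4],[[0,0,0],[0,-0.035,0],0.4],[[0,0,0],[0,-0.035,-0.045],0.4],[[0,0,0],[0,-0.035,-0.095],0.4],[[0,0,0],[0.04,-0.065,-0.12],0.4],[[0,0,0],[0.08,-0.1,-0.13],0.4],[[0,0,0],[0.11,-0.14,-0.13],0.4],[[0,0,0],[0.14,-0.18,-0.13],0.4],[[0,0,0],[0.17,-0.22,-0.13],0.4],[[0,0,0],[0.2,-0.26,-0.13],0.4]]'; python3 -m pendant '[[[0,0,0],[0.02,-0.045,0],0.4],[[0,0,0],[0.04,-0.09,0],0.4],[[0,0,0],[0.05,-0.12,0],0.4],[[0,0,0],[0.05,-0.12,0],0.4]]'; python3 where.py;python3 - <<'E'
from h import *
from meas import meas
from rail import stop
t=snap('top','top5'); s=snap('scene','scene5')
a=cv2.resize(s['image'][190:350,250:430],(400,356),interpolation=cv2.INTER_CUBIC); b=cv2.resize(t['image'][180:290,270:395],(400,352),interpolation=cv2.INTER_CUBIC)
o=np.zeros((356,800,3),np.uint8); o[:,:400]=a; o[:352,400:]=b
cv2.imwrite('pics/crop7.png',o[...,::-1])
P=ray(t,meas(t)['c'],.04)[:,:2].astype(np.float32); rc=cv2.minAreaRect(P); print(rc)
C=np.array([.6628,.0310]); y=np.radians(3.0); R=np.array([[np.cos(y),-np.sin(y)],[np.sin(y),np.cos(y)]])
print('corners in stop',((cv2.boxPoints(rc)-C)@R).round(4))
E
```

```text
clock: 13.9
tool_pos: [0.4306, -0.3575, 0.115]
eef_rot: [-0.027, 1.0, 0.002, -0.0]
contact_force: [0.6, -1.0, -0.3]
opening: 0.399
clock: 14.3
tool_pos: [0.3846, -0.4852, 0.1153]
eef_rot: [-0.023, 1.0, -0.001, -0.0]
contact_force: [0.1, -0.2, -0.1]
opening: 0.397
t 14.3 tcp [ 0.3846 -0.4852  0.1153] in stop [-0.3048 -0.501 ] toolx yaw in stop -180.39 tilt z [-0.001 -0.001 -1.   ] F [ 0.1 -0.2 -0.1] q [ 0.66  0.83  0.3   1.69 -0.36  0.68 -1.95] op 0.4
((0.6176947951316833, -0.026279009878635406), (0.10877447575330734, 0.12832343578338623), 2.9211573600769043)
corners in stop [[-0.1023  0.0094]
 [-0.1025 -0.1189]
 [ 0.0063 -0.1191]
 [ 0.0064  0.0092]]
```

View pics/crop7.png

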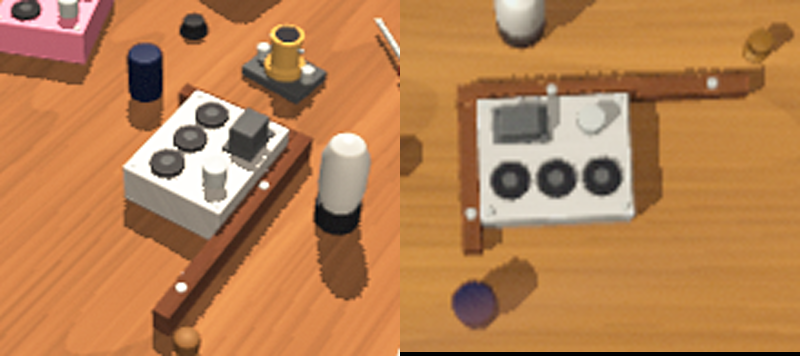

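```bash
python3 - <<'E'
from h import *
C=np.array([.6628,.0310]); y=np.radians(3.0); R=np.array([[np.cos(y),-np.sin(y)],[np.sin(y),np.cos(y)]])
for f in('top0','top5'):
  t=dict(np.load(f'pics/{f}.npz')); hsv=cv2.cvtColor(t['image'],cv2.COLOR_RGB2HSV).astype(int)
  for th in (130,170,195):
    m=((hsv[...,1]<45)&(hsv[...,2]>th)).astype(np.uint8); w=np.zeros_like(m); w[200:300,285:415]=1; m*=w
    m=cv2.morphologyEx(m,cv2.MORPH_OPEN,np.ones((4,4)))
    n,l,st,_=cv2.connectedComponentsWithStats(m); k=1+np.argmax(st[1:,4]); c=cv2.convexHull(cv2.findContours((l==k).astype(np.uint8),0,1)[0][0])[:,0]
    rc=cv2.minAreaRect(ray(t,c,.04)[:,:2].astype(np.float32)); print(f,th,np.round(rc[1],4),round(rc[2],2),((cv2.boxPoints(rc)-C)@R).round(4).tolist())
t=dict(np.load('pics/top5.npz')); im=t['image'].astype(int).sum(2)
for u in (325,340,355): print('col',u,[*range(240,256)][0],im[238:256,u].tolist())
for u in (305,320,335): print('backcol',u,im[200:216,u].tolist())
E
```

```text
top0 130 [0.0986 0.1201] 9.89 [[-0.1769, -0.098], [-0.1625, -0.2172], [-0.0646, -0.2054], [-0.079, -0.0862]]
top0 170 [0.0603 0.1195] 11.14 [[-0.1403, -0.0948], [-0.1234, -0.2131], [-0.0637, -0.2046], [-0.0806, -0.0862]]
top0 195 [0.0578 0.1185] 11.14 [[-0.1378, -0.0949], [-0.121, -0.2122], [-0.0637, -0.204], [-0.0805, -0.0867]]
top5 130 [0.0597 0.1189] 3.79 [[-0.0642, -0.0028], [-0.0626, -0.1218], [-0.0028, -0.1209], [-0.0045, -0.002]]
top5 170 [0.0571 0.1189] 2.88 [[-0.0615, -0.0025], [-0.0618, -0.1214], [-0.0047, -0.1215], [-0.0045, -0.0026]]
top5 195 [0.0573 0.117 ] 5.25 [[-0.0618, -0.0043], [-0.0572, -0.1212], [0.0001, -0.119], [-0.0045, -0.002]]
col 325 240 [628, 633, 641, 645, 647, 640, 650, 651, 653, 596, 477, 406, 387, 368, 385, 389, 393, 389]
col 340 240 [637, 635, 636, 636, 646, 631, 626, 602, 644, 522, 408, 382, 377, 369, 392, 385, 375, 384]
col 355 240 [399, 372, 372, 382, 383, 400, 388, 378, 378, 383, 385, 373, 382, 384, 392, 384, 373, 383]
backcol 305 [406, 412, 412, 331, 276, 247, 266, 267, 278, 272, 367, 604, 529, 362, 308, 313]
backcol 320 [400, 393, 401, 330, 230, 250, 265, 274, 285, 227, 601, 632, 630, 631, 628, 623]
backcol 335 [417, 392, 398, 310, 256, 267, 268, 275, 215, 484, 612, 518, 440, 441, 447, 437]
```

```bash
python3 - <<'E'
from h import *
C=np.array([.6628,.0310]); y=np.radians(3.0); R=np.array([[np.cos(y),-np.sin(y)],[np.sin(y),np.cos(y)]])
t=dict(np.load('pics/top5.npz')); g=t['image'].astype(float).sum(2)
def cross(p,lv): # subpixel level crossing of strongest step
    d=np.abs(np.diff(p)); k=int(np.argmax(d)); a,b=p[max(k-1,0)],p[min(k+2,len(p)-1)]
    m=(a+b)/2; i=k if (p[k]-m)*(p[k+1]-m)<=0 else (k-1 if (p[k-1]-m)*(p[k]-m)<=0 else k+1)
    return i+(m-p[i])/(p[i+1]-p[i])
E={'back':[(u,206+cross(g[206:213,u],0)) for u in range(298,338) if abs(u-317)>2],
'front':[(u,244+cross(g[244:252,u],0)) for u in range(300,338)],
'left':[(289+cross(g[v,289:298],0),v) for v in range(214,242)],
'right':[(338+cross(g[v,338:347],0),v) for v in range(214,242)]}
for n,q in E.items():
    P=(ray(t,q,.04)[:,:2]-C)@R; i=1 if n in('back','front') else 0; f=np.polyfit(P[:,i],P[:,1-i],1)
    res=P[:,1-i]-np.polyval(f,P[:,i]); k=abs(res)<.0025; f=np.polyfit(P[k,i],P[k,1-i],1)
    e=(0,-.12) if i==1 else (0,-.098); print(n,'ends',np.polyval(f,e).round(4),'slope deg',np.degrees(f[0]).round(2),k.sum(),len(k),'std',res[k].std().round(4))
E
```

```text
back ends [-0.0007 -0.0006] slope deg -0.02 35 35 std 0.0005
front ends [-0.0987 -0.0982] slope deg -0.24 38 38 std 0.0004
left ends [ 0.0007 -0.0006] slope deg 0.76 28 28 std 0.0002
right ends [-0.1194 -0.1193] slope deg -0.05 26 28 std 0.0007
```

All four chassis edges lie within about 1 mm of the home position. The hand is clear with no contact force, and the capacitor is still at pixel (293.4,274.7). I hand in.

```bash
python3 -c "
from plant import r
print(r.finish_job(), r.get_state()['clock'])"
```

```text
the job is handed in; nothing more can be done
the job is handed in; nothing more can be done
```

The chassis is in the inside corner of the stop, flush with both rails as far as the last pictures show. I handed the job in just after 14 s of the 46 s allowed; no verdict was reported.

**What I did:** I pushed the aluminium chassis from its front side, with the fingers spread, until it met the long rail (the force rose to 11 N). Then I pushed it from its right side along that rail until it met the short rail (stalled, 13 N). After that I drew the hand back and lifted it clear.

**Last checks (top camera, calibration good to about 2 mm):**
- **Back side:** its ends are 0.7 and 0.6 mm from the long rail's inner face.
- **Left side:** its ends read +0.7 and -0.6 mm against the short rail's inner face.
- **Opposite sides:** the front and right sides agree with this to about 1 mm.
- **Surroundings:** the chassis looked flat. The capacitor is at its starting pixel, and the other small parts looked unmoved by eye. The wrist force was about zero.

**What went wrong or disagreed:**
- **Tool height:** the fingertips really stood about 28 mm higher than the reported tool height and the stated fingertip offset imply. My first push therefore ran onto the chassis top and against the tube sockets, pressing down with 18 N and dragging the chassis about 14 mm. It did not look lifted or tipped in the pictures. I found the fault in the side view, backed off and lowered the hand by the right amount.
- **Contact positions:** by the hand's own readings the contacts came 2 to 3 mm off the ideal, which is about the calibration error plus the unknown finger thickness.

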